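Change the batch in a V-nest lens fixture

ROBOT

A 7-joint arm with a two-finger parallel gripper is mounted at the origin on the work surface. World frame = base frame: x ahead of the robot, y to its left, z up, the work surface at z = 0. Lengths are in mm, angles in rad, forces in N, time in s.
With the tool pointing down it reaches from about 425 to 875 mm from the base axis. Payload 4.7 kg.
Tool frame: the origin (TCP) lies on the centre line of the jaws, within the pads' length; the fingertips stand 19 mm ahead of it and the grasp point (between the pads) is the TCP (tips_ahead is the distance from the TCP to the fingertips, in mm); z points along the fingers, y is the direction in which the jaws open and shut (so a half turn about z gives the same grasp; the last joint's range is limited). The gripper opens to 85 mm and grips with 20 to 120 N. Pads are 22 mm wide; open, the fingers measure 114 mm over their backs; the gripper's body (76 mm by 85 mm) begins 54 mm behind the grasp point. The pads swing forward as they close: fully open they stand 13 mm farther back than shut.
Start: joints at [-1.125, 0.321, -0.07, 1.45, 0.023, 1.371, -0.057], TCP at [272.056, 590.346, 250.349] pointing down, gripper open.
Joint ranges: [-2.86, 2.86], [-0.3, 2.09], [-1.38, 1.24], [0.06, 2.45], [-1.56, 4.7], [0.09, 2.05], [-2.69, 2.69]. Speed limits (rad/s): [2.57, 2.57, 3.14, 3.14, 3.14, 3.14, 3.14].

INTERFACE

Orientations are given as a unit quaternion [w, x, y, z].
In Python, from bench import get_obs, grab_frame, camera_info, job_done, outline_of, tips_ahead gives the robot as it stands.
- The arm moves only by the tool play_rows, never from a script. Its argument "motion" is text: rows parted by semicolons, each of 5 numbers parted by spaces: the shift along the tool's x, y, z in mm, then the turn about the tool's z in degrees, then the closure, from -1 (fully open) to 1 (shut), so that 0 is half open. A call has 1 to 8 rows; each row shifts and turns the commanded pose from where the row before left it, along the tool's axes as they then stand; what a row does not reach is not made up. A row lasts 1/8 s, in which the tool goes at most 62.5 mm and 10.7 degrees, less where a joint would pass 70% of its speed; a pose out of reach is approached as far as the arm can. A call with a gripper value outside its range is refused whole. The fingers move at their own pace and stop on an object; "force" is the grip in N (left out, the last holds). Time passes only in rows, so rows that do not move let the fingers close. It gives the time, the measured TCP pose, the force and the opening at its end, in the units of the state.
- get_obs(): the state, without advancing time (a new reading comes with each control period).
- grab_frame(name): name is "side" or "top" or "wrist"; returns the picture (400x640x3 uint8, red, green, blue); there is no depth.
- camera_info(name): a dict with "mtx" (3x3 intrinsics, pixels), "xyz" and "attitude" of the camera in the world; the wrist camera has in their place "T_tool_cam" (4x4, takes a point from camera to tool coordinates, whose origin is the TCP and whose axes are the flange's). Camera axes: x right, y down, z forward; pixel columns grow to the right and rows downward; lengths in mm; the calibration is good to about 2 mm. A picture is of the moment at which its call begins: read the wrist's pose just before it. camera_info takes no time and is no camera call.
- job_done(): hands the job in, once; it reports no verdict.
Trained networks look in the newest picture that a camera, given by its name, has taken for a name from the list of things; names that differ only in an ending like _2 or _b are one class to them, and where a whole thing is asked for, a point or a joint stands for the part that bears it (a point fixed in the world has none). Each returns a list of dicts, best first, with "confidence" (0 to 1); they miss things now and then, are a little off and sometimes report something else, mostly with a low value. They report only what shows in the picture. A call takes as long as a camera call. They do not tell look-alikes from the thing itself.
- outline_of(thing, camera): "mask" (400x640 bool, what is visible of it) and "extent" ([left, top, right, bottom] in pixels, round what is visible of it).
The state is a dict: "clock": time; "q": joint angles; "qd": joint speeds; "joint_torque": joint torques, N m; "tool_pos": TCP position; "ee_rot": TCP orientation; "wrist_force": force on the tool from outside, world axes, zero at the start; "moment": the same for the moment, N m; "opening": opening from 0.0 (shut) to 1.0 (fully open).
Only numpy, scipy, OpenCV 4.12 (cv2) and the standard library are available. Lean on these libraries where they do the work, as an engineer would, in place of code of your own. Each camera call takes 0.05 s, during which the arm holds its last target. There are 200 camera calls.

TASK

Change over the lens fixture: turn its cam knob so that the jaw is held off, take out the two or three finished lenses in it and lay them flat side by side in the wooden tray, and push every fresh lens from the felt mat fully home into a V-nest of its own, against both flanks and the back stop. Only when all that is done, turn the cam knob back until the sprung jaw drops home against the lenses. Leave the other things on the bench where they are.

Things in the scene. Friction and masses are not known exactly. Their poses are not given: they have to be found in the camera images.
- fixture: lens fixture, fixed aluminium plate 128 x 355 x 8 mm. Origin on the table under the nest row; x is the pushing direction into the V-nests, y runs along the row to the cam knob. Nests at y = -118, -34, +50 mm, knob axis at y = +137 mm. Each nest: two upright flanks at 45 degrees either side of x and a back stop, 18 mm above the plate, open above and towards the jaw (-x)
- jaw (a joint): sprung jaw: dark steel bar 12 mm thick, 315 mm long, across the front of all nests, top 26 mm above the table. Value in m: 0 at its end stop, growing as it backs off along the fixture's -x; about 0.0015 resting on seated lenses, about 0.020 held off by the cam. A 5 to 7 N spring drives it to the nests
- jaw_face (a point): middle of the jaw's face towards the nests, 18 mm above the table; moves with the jaw. With the jaw off it is 44 mm before the seat centres: room to lower a lens 9 mm short of its seat and push it in
- cam_knob (a joint): knob angle in rad, 0 to 1.6, growing counter-clockwise from above. 0 to 0.3: the jaw's roller lies in the cam's notch (jaw dropped). 0.35 to 1.2: the cam lifts the jaw (up to 0.2 N m; let go here, it springs back to the notch). 1.2 to 1.6: jaw held off, knob stays put. Turned back below about 1.1, the roller runs down into the notch
- knob_grip (a point): on the knob's axis at grip height, 52 mm above the table. The knob is an upright black bar 72 mm long, 14 mm thick, 36 to 66 mm above the table, over the steel cam (top 23 mm high, radius to 36 mm). The bar points along -0.7 rad + the knob's angle, counter-clockwise from the fixture's x. A white line marks one end
- mat: thin grey felt mat, 260 x 125 x 3 mm, fixed; the fresh lenses lie on it in a row along its x. It is on the left or on the right of the fixture
- tray: shallow wooden tray for finished lenses, fixed, outside 260 (x) x 125 (y) mm, walls 5 mm thick and 10 mm high, floor 5 mm thick; origin under its centre. On the other side from the mat
- tray_in (a point): centre of the tray's inner floor, axes as the tray's
- seat0 (a point): where the underside centre of a lens lies when it is fully home in the V-nest at fixture y = -118 mm; 8 mm above the table; axes as the fixture's. The flanks' outer tips are 14 mm beyond it in x and 23 to 29 mm to each side, so fingers across the lens along y clear them
- seat1 (a point): where the underside centre of a lens lies when it is fully home in the V-nest at fixture y = -34 mm; 8 mm above the table; axes as the fixture's. The flanks' outer tips are 14 mm beyond it in x and 23 to 29 mm to each side, so fingers across the lens along y clear them
- seat2 (a point): where the underside centre of a lens lies when it is fully home in the V-nest at fixture y = 50 mm; 8 mm above the table; axes as the fixture's. The flanks' outer tips are 14 mm beyond it in x and 23 to 29 mm to each side, so fingers across the lens along y clear them
- done1: finished mounted magnifier lens, a flat black disc 52 mm across and 24 mm high with a clear glass face up, about 120 g; origin at the centre of its underside. Grip it across the diameter. Starts clamped in a V-nest (two or three exist)
- done2: finished mounted magnifier lens, a flat black disc 52 mm across and 24 mm high with a clear glass face up, about 120 g; origin at the centre of its underside. Grip it across the diameter. Starts clamped in a V-nest (two or three exist)
- done3: finished mounted magnifier lens, a flat black disc 52 mm across and 24 mm high with a clear glass face up, about 120 g; origin at the centre of its underside. Grip it across the diameter. Starts clamped in a V-nest (two or three exist)
- fresh1: fresh mounted magnifier lens, a flat black disc 52 mm across and 24 mm high with a clear glass face up, about 120 g; origin at the centre of its underside. Grip it across the diameter. Starts on the felt mat (two or three exist)
- fresh2: fresh mounted magnifier lens, a flat black disc 52 mm across and 24 mm high with a clear glass face up, about 120 g; origin at the centre of its underside. Grip it across the diameter. Starts on the felt mat (two or three exist)
- fresh3: fresh mounted magnifier lens, a flat black disc 52 mm across and 24 mm high with a clear glass face up, about 120 g; origin at the centre of its underside. Grip it across the diameter. Starts on the felt mat (two or three exist)
- parts_dish: bystander: blue round divided parts dish, 116 mm across, 18 mm high; origin at its underside centre
- driver_stand: bystander: grey round screwdriver stand, 96 mm across, 130 mm high; origin at its underside centre
- loupe: bystander: black eye loupe, 42 mm across, 35 mm high; origin at its underside centre
- blower: bystander: black rubber dust blower standing on end, 58 mm across, 95 mm high; origin at its underside centre
- tweezers: bystander: steel tweezers lying flat, 135 mm long; origin at its underside centre
- watch_case: bystander: steel watch case lying flat, 58 mm over the lugs, 11 mm high; origin at its underside centre
- oil_bottle: bystander: small amber oil bottle, 34 mm across, 62 mm high; origin at its underside centre
Not all that is in view belongs to the job. What is shaped like the fresh3 but pink is not meant. Leave any blue or pink look-alike of the done2 alone.

How it is judged:
By the outcome, as a careful person would: the job done as asked, in the order asked, and still so for the second after the job is handed in, with the robot touching nothing.
Of done1, done2, done3 only 2 to 3 are there at a start; the rules pass over those that are not, and their reading is None.
Of fresh1, fresh2, fresh3 only 2 to 3 are there at a start; the rules pass over those that are not, and their reading is None.
At some moment in a run one of fresh1, fresh2, fresh3 may be knocked a few centimetres aside while the robot is not near it.
Once in a run the grip may slacken for a moment while it holds something.
It also fails if it takes over 210 s, if anything falls off the work surface, if the arm or the gripper's body presses on something with over 40 N, if the wrist force passes 120 N, or if a joint passes its speed limit or range.

## Working session

There is one attempt and no reset: what is moved stays moved. The work goes in short steps, Python scripts to look and compute and a tool call to move; the robot and the scene stay as the last step left them, time stands still between calls to the robot, and variables do not carry over. Pictures are saved under pics/ and viewed, about 12 in all and at most 16, crops included, and the job is handed in when it is done.

Besides the shell and the picture viewer there is one more tool, called after ">>>" as name(argument=value, ...), one argument or row to a line, values as JSON. play_rows: Moves the arm, as the interface text tells. Its arguments: {"type":"object","properties":{"motion":{"type":"string"},"force":{"type":"number"}},"required":["motion"]}

```bash
ls; mkdir -p pics; python3 - <<'E'
from bench import *
import cv2,numpy as np
print(get_obs())
for n in("top","side","wrist"):
    print(n,camera_info(n)); cv2.imwrite(f"pics/{n}0.png",cv2.cvtColor(grab_frame(n),cv2.COLOR_RGB2BGR))
print(tips_ahead() if callable(tips_ahead) else tips_ahead)
E
```

```text
pics
{'clock': 0.0, 'q': array([-1.12492205,  0.32183851, -0.0700768 ,  1.45168961,  0.02259792,
        1.3708008 , -0.05688596]), 'qd': array([-0.00031347,  0.00089883,  0.00064799,  0.0011635 ,  0.00032311,
       -0.00075532, -0.0005164 ]), 'joint_torque': array([ 1.57714499e-04, -4.93577778e+01, -3.82368034e-01, -3.14339590e+01,
        1.28045541e-02,  1.13867709e-02,  3.47353634e-06]), 'tool_pos': array([271.84778856, 589.86163388, 249.20600147]), 'ee_rot': array([-1.59802931e-04,  2.14195891e-01,  9.76790239e-01, -9.61508329e-04]), 'wrist_force': array([-0.34555425,  0.36959112, -0.12738091]), 'moment': array([ 0.01188833,  0.03024806, -0.03752866]), 'opening': 0.9986233134215741}
top {'mtx': array([[426.70775081,   0.        , 323.21565376],
       [  0.        , 426.70775081, 200.60334585],
       [  0.        ,   0.        ,   1.        ]]), 'xyz': array([ 350.41673618,   73.91747145, 1219.64693122]), 'attitude': array([-0.0590587 ,  0.70590575, -0.70244103,  0.06917901])}
side {'mtx': array([[461.17047996,   0.        , 322.26789413],
       [  0.        , 461.17047996, 193.53365652],
       [  0.        ,   0.        ,   1.        ]]), 'xyz': array([ 501.79551189, -976.36577549,  935.34840425]), 'attitude': array([-0.42672974,  0.90314906, -0.04610138,  0.00990839])}
wrist {'mtx': array([[345.80467793,   0.        , 323.1595286 ],
       [  0.        , 345.80467793, 199.57530732],
       [  0.        ,   0.        ,   1.        ]]), 'T_tool_cam': array([[-1.00017897e-03, -9.52631436e-01, -3.04125545e-01,
         7.80167554e+01],
       [ 9.99999148e-01, -1.20806029e-03,  4.95381251e-04,
         9.45749861e-01],
       [-8.39317748e-04, -3.04124791e-01,  9.52631832e-01,
        -1.24348554e+02],
       [ 0.00000000e+00,  0.00000000e+00,  0.00000000e+00,
         1.00000000e+00]])}
19.0
```

View pics/top0.png

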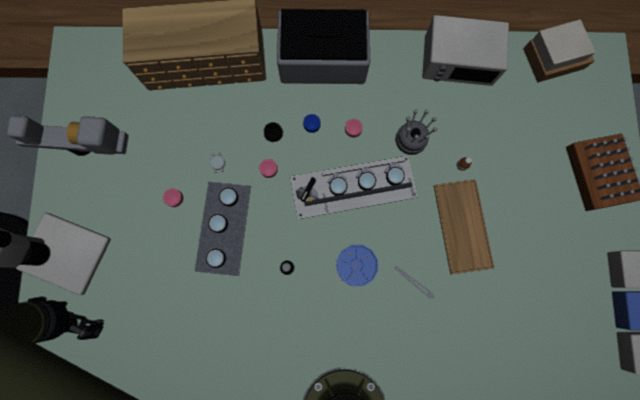

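View pics/side0.png

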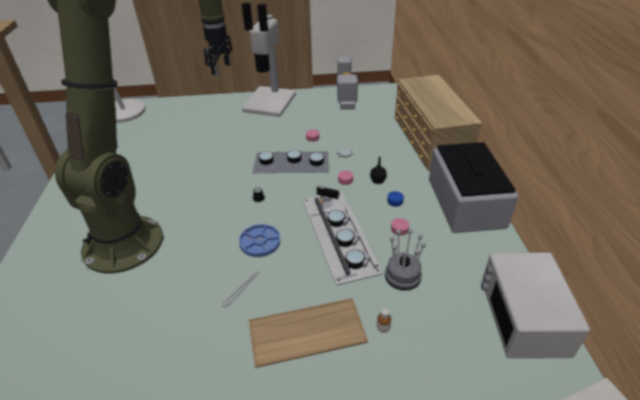

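```bash
cat >h.py <<'E'
from bench import *
import cv2,numpy as np
from scipy.spatial.transform import Rotation as R
def q2R(q): return R.from_quat([q[1],q[2],q[3],q[0]]).as_matrix()
def cam(n,obs=None):
    c=camera_info(n)
    if n!="wrist": return c["mtx"],q2R(c["attitude"]),np.array(c["xyz"])
    o=obs or get_obs(); Rt=q2R(o["ee_rot"]); T=c["T_tool_cam"]
    return c["mtx"],Rt@T[:3,:3],o["tool_pos"]+Rt@T[:3,3]
def ray(C,uv,z):   # pixel(s) -> world points on plane z
    K,Rc,t=C; uv=np.atleast_2d(uv).astype(float)
    d=np.c_[uv,np.ones(len(uv))]@np.linalg.inv(K).T@Rc.T
    return t+d*((z-t[2])/d[:,2])[:,None]
def proj(C,p):
    K,Rc,t=C; v=(np.atleast_2d(p)-t)@Rc@K.T; return v[:,:2]/v[:,2:]
def cent(m):
    ys,xs=np.nonzero(m); return np.array([xs.mean(),ys.mean()])
def rect(m,C,z):
    cs,_=cv2.findContours(m.astype(np.uint8),0,1); c=max(cs,key=cv2.contourArea)[:,0]
    w=ray(C,c,z)[:,:2].astype(np.float32); return cv2.minAreaRect(w)
def tyaw(o):
    t=q2R(o["ee_rot"]); return np.degrees(np.arctan2(t[1,0],t[0,0]))
def save(n,img,s=1):
    cv2.imwrite(f"pics/{n}.png",cv2.cvtColor(cv2.resize(img,None,fx=s,fy=s,interpolation=2),cv2.COLOR_RGB2BGR))
def plan(*wps,step=45,o=None):
    """wps: (x,y,z,toolx_yaw_deg or None). prints rows in tool axes (tool down)."""
    o=o or get_obs(); p=o["tool_pos"].copy(); a=tyaw(o)
    for w in wps:
        w=np.array(w,dtype=object); d=np.array(w[:3],float)-p
        da=0 if w[3] is None else (w[3]-a+180)%360-180
        n=int(max(np.ceil(np.linalg.norm(d)/step),np.ceil(abs(da)/9),1)); rows=[]
        for i in range(n):
            c,s=np.cos(np.radians(a)),np.sin(np.radians(a)); e=d/n
            rows.append("%.1f %.1f %.1f %.1f"%(c*e[0]+s*e[1],s*e[0]-c*e[1],-e[2],-da/n)); a+=da/n
        p=np.array(w[:3],float); print(w,"::","; ".join(rows))
E
python3 - <<'E'
from h import *
C=cam("top"); grab_frame("top")
for n,z in(("fixture",8),("mat",3),("tray",10),("jaw",26),("cam_knob",66)):
    for r in outline_of(n,"top")[:1]: print(n,r["confidence"],r["extent"],rect(r["mask"],C,z))
for n,z in (("done1",32),("fresh1",27)):
    for r in outline_of(n,"top"): print(n,round(r["confidence"],2),r["extent"],ray(C,cent(r["mask"]),z).round(0))
o=get_obs(); print(tyaw(o))
E
```

```text
fixture 0.73 [289.7, 155.8, 415.6, 221.1] ((615.921630859375, -30.7119140625), (133.61160278320312, 360.0862121582031), 11.006477355957031)
mat 0.74 [194.2, 183.6, 253.6, 276.1] ((493.881591796875, 342.37664794921875), (127.45580291748047, 263.6690979003906), 84.80592346191406)
tray 0.56 [435.1, 178.6, 495.5, 272.1] ((502.8110656738281, -344.7315979003906), (259.7359313964844, 128.97000122070312), 8.373303413391113)
jaw 0.71 [307.6, 180.7, 412.8, 206.2] ((591.75732421875, -43.02818298339844), (25.172203063964844, 315.8808898925781), 9.954740524291992)
cam_knob 0.6 [294.2, 178.6, 317.4, 199.0] ((594.1152954101562, 104.791259765625), (63.17978286743164, 59.116249084472656), 10.752263069152832)
done1 0.69 [303.5, 116.0, 322.2, 135.6] [[800.  91.  32.]]
done1 0.67 [346.4, 120.8, 364.8, 134.3] [[787. -30.  32.]]
done1 0.57 [194.1, 183.2, 252.4, 275.2] [[487. 335.  32.]]
done1 0.56 [384.9, 163.6, 404.2, 183.1] [[ 643. -148.   32.]]
done1 0.53 [357.1, 170.9, 373.9, 190.2] [[627. -67.  32.]]
done1 0.5 [334.2, 177.2, 348.9, 194.3] [[610.  15.  32.]]
fresh1 0.87 [164.6, 187.1, 184.8, 206.6] [[577. 482.  27.]]
fresh1 0.86 [218.6, 188.7, 236.8, 207.0] [[578. 325.  27.]]
fresh1 0.79 [208.0, 214.8, 225.6, 235.3] [[504. 352.  27.]]
fresh1 0.69 [305.2, 180.8, 411.9, 203.5] [[591. -44.  27.]]
fresh1 0.64 [258.7, 159.8, 278.1, 177.2] [[663. 215.  27.]]
fresh1 0.59 [209.7, 248.4, 227.7, 265.5] [[407. 353.  27.]]
fresh1 0.49 [357.0, 171.2, 375.1, 189.5] [[628. -68.  27.]]
155.25806305660745
```

```bash
python3 - <<'E'
from h import *
plan((480,330,250,185),(590,-30,250,191))
E
```

```text
[480 330 250 185] :: -37.2 -18.7 0.0 -3.7; -35.9 -21.1 0.0 -3.7; -34.5 -23.3 0.0 -3.7; -32.9 -25.5 0.0 -3.7; -31.2 -27.6 0.0 -3.7; -29.3 -29.6 0.0 -3.7; -27.4 -31.4 0.0 -3.7; -25.3 -33.1 0.0 -3.7
[590 -30 250 191] :: -8.7 -40.9 -0.0 -0.7; -8.2 -41.0 -0.0 -0.7; -7.7 -41.1 -0.0 -0.7; -7.3 -41.2 -0.0 -0.7; -6.8 -41.3 -0.0 -0.7; -6.3 -41.3 -0.0 -0.7; -5.8 -41.4 -0.0 -0.7; -5.3 -41.5 -0.0 -0.7; -4.8 -41.5 -0.0 -0.7
```

>>> play_rows(
  motion="-37 -19 0 -3.7 -1; -36 -21 0 -3.7 -1; -34.5 -23 0 -3.7 -1; -33 -25.5 0 -3.7 -1; -31 -27.5 0 -3.7 -1; -29 -29.5 0 -3.7 -1; -27 -31.5 0 -3.7 -1; -25 -33 0 -3.7 -1",
)

```text
clock: 1.55
tool_pos: [479.3, 329.1, 250.6]
ee_rot: [0.0, -0.043, 0.999, 0.0]
wrist_force: [0.5, 0.6, 0.0]
opening: 1.001
```

>>> play_rows(
  motion="-9 -41 0 -0.7 -1; -8 -41 0 -0.7 -1; -7.5 -41 0 -0.7 -1; -7 -41 0 -0.7 -1; -7 -41 0 -0.7 -1; -6 -41 0 -0.7 -1; -6 -41.5 0 -0.7 -1; -5 -41.5 0 -0.7 -1",
)

```text
clock: 2.55
tool_pos: [575.8, 9.6, 250.6]
ee_rot: [0.0, -0.091, 0.996, 0.0]
wrist_force: [1.7, 0.6, 1.0]
opening: 1.003
```

```bash
python3 - <<'E'
from h import *
o=get_obs(); print(o["clock"],o["tool_pos"],tyaw(o),o["q"],tips_ahead() if callable(tips_ahead) else tips_ahead)
f=grab_frame("wrist"); save("w1",f,1.25)
C=cam("wrist",o)
for n,z in(("fixture",8),("jaw",26),("cam_knob",66)):
    for r in outline_of(n,"wrist")[:1]: print(n,r["confidence"],r["extent"],rect(r["mask"],C,z))
for r in outline_of("done1","wrist"): print(round(r["confidence"],2),r["extent"],ray(C,cent(r["mask"]),32).round(1),ray(C,cent(r["mask"]),26).round(1))
E
```

```text
2.55 [575.84175898   9.5765056  250.62930822] -169.50663457495648 [-0.34344778  0.16248612  0.31593981  1.65281489 -0.05200063  1.33376633
  1.73472064] 19.0
fixture 0.61 [112.2, 132.1, 448.3, 249.1] ((617.7196655273438, -28.942245483398438), (132.8992919921875, 355.902099609375), 10.430129051208496)
jaw 0.65 [118.8, 166.6, 420.2, 185.4] ((593.5697631835938, -41.39881896972656), (20.23453140258789, 311.9400939941406), 10.425749778747559)
cam_knob 0.64 [378.1, 178.9, 439.0, 245.5] ((594.615478515625, 97.39747619628906), (66.43372344970703, 57.765655517578125), 13.258705139160156)
0.93 [138.5, 179.7, 196.2, 229.4] [[ 641.4 -144.8   32. ]] [[ 643.9 -147.3   26. ]]
0.75 [297.2, 177.8, 348.0, 228.0] [[611.2  16.4  32. ]] [[613.1  16.8  26. ]]
0.72 [217.3, 178.0, 268.9, 226.4] [[625.9 -64.5  32. ]] [[628.1 -65.6  26. ]]
0.6 [237.5, 304.0, 281.3, 349.9] [[778.7 -28.9  32. ]] [[783.5 -29.3  26. ]]
0.58 [335.2, 329.9, 378.4, 375.4] [[790.9  88.9  32. ]] [[796.   90.5  26. ]]
0.25 [573.2, 282.1, 611.5, 323.3] [[673.2 343.9  32. ]] [[676.2 349.9  26. ]]
```

View pics/w1.png

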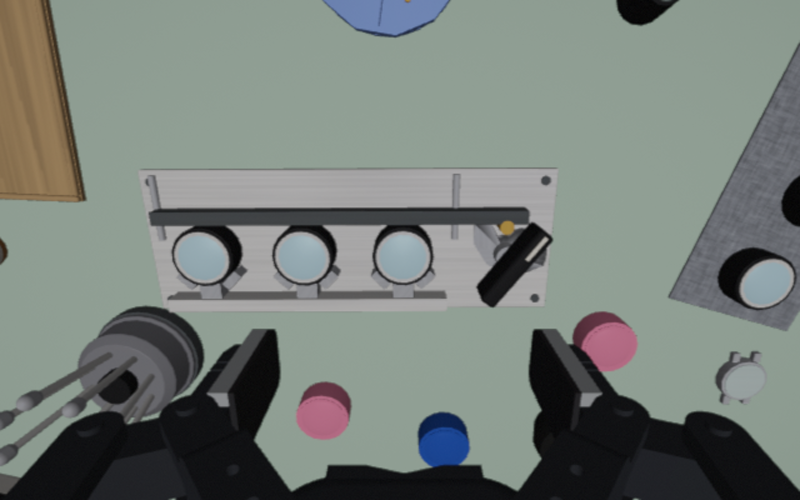

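```bash
cat >>h.py <<'E'
def glass(C,f,z=32,amin=150):
    """light-blue glass blobs -> world centres"""
    h=cv2.cvtColor(f,cv2.COLOR_RGB2HSV); m=cv2.inRange(h,(85,25,90),(105,110,255))
    n,l,s,c=cv2.connectedComponentsWithStats(cv2.morphologyEx(m,cv2.MORPH_OPEN,np.ones((3,3))))
    out=[]
    for i in range(1,n):
        if s[i,4]<amin or s[i,4]>4000: continue
        k=max(cv2.findContours((l==i).astype(np.uint8),0,1)[0],key=cv2.contourArea)
        if len(k)<8: continue
        (cx,cy),ax,_=cv2.fitEllipse(k)
        out.append((round(cx),round(cy),[round(a,1) for a in ax],ray(C,(cx,cy),z)[0].round(1)))
    return out
E
python3 - <<'E'
from h import *
o=get_obs(); f=grab_frame("wrist"); C=cam("wrist",o)
for g in glass(C,f): print(g)
r=outline_of("cam_knob","wrist")[0]; g=f.max(2)
m=(g<45)&cv2.dilate(r["mask"].astype(np.uint8),np.ones((9,9))).astype(bool)
n,l,s,c=cv2.connectedComponentsWithStats(m.astype(np.uint8)); i=1+s[1:,4].argmax()
print("bar px",c[i],s[i],rect(l==i,C,66),ray(C,c[i],66))
for n_ in("driver_stand",):
    r=outline_of(n_,"wrist")[0]; print(n_,r["confidence"],r["extent"])
C2=cam("top"); grab_frame("top"); r=outline_of("driver_stand","top")[0]; print(r["extent"],ray(C2,cent(r["mask"]),40))
E
```

```text
(159, 206, [32.4, 37.8], array([ 645.1, -149.3,   32. ]))
(239, 206, [33.6, 36.6], array([629.6, -66.5,  32. ]))
(320, 206, [34.0, 36.2], array([614. ,  16.3,  32. ]))
(611, 227, [28.9, 38.3], array([581.2, 326.9,  32. ]))
bar px [406.64932288 212.11903065] [ 380  179   59   66 1403] ((594.5062866210938, 96.68975830078125), (22.74859046936035, 69.87928771972656), 62.9105224609375) [[594.15794735  96.64988837  66.        ]]
driver_stand 0.91 [0.6, 244.7, 160.7, 373.5]
[393.9, 107.4, 437.0, 155.2] [[ 763.64725092 -205.21038506   40.        ]]
```

```bash
python3 - <<'E'
from h import *
plan((598,102,130,150.5),(598,102,52,150.5))
E
```

```text
[598 102 130 150.5] :: -7.8 16.8 24.1 8.0; -5.3 17.8 24.1 8.0; -2.8 18.3 24.1 8.0; -0.2 18.5 24.1 8.0; 2.4 18.4 24.1 8.0
[598 102 52 150.5] :: 0.0 0.0 39.0 -0.0; 0.0 0.0 39.0 -0.0
```

>>> play_rows(
  motion="-8 17 24 8 -1; -5 18 24 8 -1; -3 18 24 8 -1; 0 18.5 24 8 -1; 2.5 18.5 24 8 -1; 0 0 0 0 -1",
)

```text
clock: 3.8
tool_pos: [596.3, 103.4, 128.2]
ee_rot: [-0.002, 0.252, 0.968, -0.001]
wrist_force: [-0.5, -0.3, -0.7]
opening: 1.0
```

```bash
python3 - <<'E'
from h import *
o=get_obs(); f=grab_frame("wrist"); C=cam("wrist",o); print(o["tool_pos"],tyaw(o))
save("w2",f)
print(proj(C,[[598,102,66],[598+31*.87,102-31*.49,66],[598-31*.87,102+31*.49,66]]))
E
```

```text
[596.27970733 103.37144157 128.19504496] 150.7900117394276
[[321.09230279 233.70691738]
 [321.07540987 280.47544489]
 [321.11082622 182.42428691]]
```

View pics/w2.png

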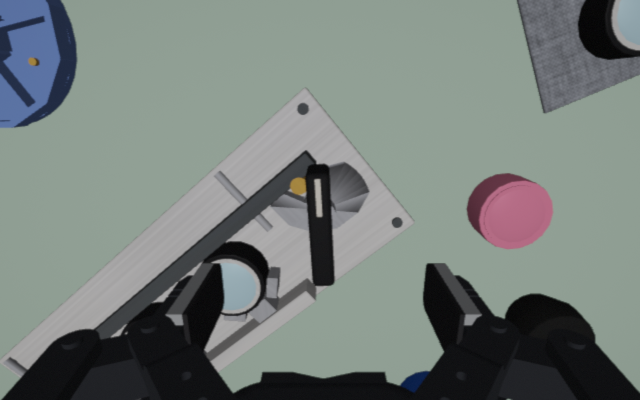

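>>> play_rows(
  motion="0 0 25 0 -1; 0 0 25 0 -1; 0 0 26 0 -1; 0 0 0 0 1; 0 0 0 0 1; 0 0 0 0 1; 0 0 0 0 1; 0 0 0 0 1",
  force=60,
)

```text
clock: 4.85
tool_pos: [598.4, 100.1, 55.8]
ee_rot: [0.0, 0.255, 0.967, -0.0]
wrist_force: [-3.1, -2.6, 5.9]
opening: 0.154
```

>>> play_rows(
  motion="0 0 0 0 1; 0 0 0 0 1; 0 0 0 0 1; 0 0 0 0 1; 0 0 0 -5 1; 0 0 0 -5 1",
)

```text
clock: 5.6
tool_pos: [598.5, 100.4, 55.8]
ee_rot: [0.0, 0.168, 0.986, 0.0]
wrist_force: [-2.1, -1.4, 5.8]
opening: 0.152
```

>>> play_rows(
  motion="0 0 0 -9 1; 0 0 0 -9 1; 0 0 0 -9 1; 0 0 0 -9 1; 0 0 0 -9 1; 0 0 0 -9 1; 0 0 0 -9 1; 0 0 0 -7 1",
)

```text
clock: 6.6
tool_pos: [598.1, 101.7, 55.8]
ee_rot: [0.0, -0.428, 0.904, 0.001]
wrist_force: [-3.2, 1.3, 5.6]
opening: 0.154
```

>>> play_rows(
  motion="0 0 0 0 1; 0 0 0 0 1",
)

```text
clock: 6.85
tool_pos: [598.1, 101.7, 55.7]
ee_rot: [0.0, -0.427, 0.904, 0.0]
wrist_force: [-3.0, 0.4, 5.4]
opening: 0.151
```

```bash
python3 - <<'E'
from h import *
o=get_obs(); print(o["tool_pos"],tyaw(o)%360,o["q"],o["moment"],tips_ahead())
f=grab_frame("wrist");r=outline_of("jaw","wrist")
for x in r[:2]: print(x["confidence"],rect(x["mask"],cam("wrist",o),26))
E
```

```text
Traceback (most recent call last):
TypeError: 'float' object is not callable
```

>>> play_rows(
  motion="0 0 0 0 -0.3; 0 0 0 0 -0.3; 0 0 0 0 -0.3; 0 0 0 0 -0.3; 0 0 -25 0 -0.3; 0 0 -40 0 -0.3; 0 0 -40 0 -0.3; 0 0 -40 0 -0.3",
)

```text
clock: 7.85
tool_pos: [597.9, 100.8, 200.5]
ee_rot: [0.0, -0.426, 0.905, -0.0]
wrist_force: [0.6, 0.2, -1.1]
opening: 0.651
```

```bash
python3 - <<'E'
from h import *
o=get_obs(); print(o["clock"],o["tool_pos"],tyaw(o)%360,o["opening"],o["q"][6])
f=grab_frame("wrist");C=cam("wrist",o);r=outline_of("jaw","wrist")
for x in r[:2]: print(x["confidence"],rect(x["mask"],C,26))
for g in glass(C,f): print(g)
save("w3",f)
# plan to above seat2, yaw 190.6, then down; and seat1, seat0
plan((614,16.3,130,190.6),(614,16.3,31,190.6))
E
```

```text
7.85 [597.91927585 100.83735609 200.54870357] 230.45646468418138 0.6506709274502583 2.255042786951413
0.64 ((611.776611328125, -19.01171875), (122.01434326171875, 320.8906555175781), 10.737024307250977)
0.59 ((565.2922973632812, 19.113021850585938), (20.514009475708008, 186.65155029296875), 9.981233596801758)
(154, 45, [46.8, 55.6], array([629.4, -67.1,  32. ]))
(242, 116, [45.0, 48.4], array([613.8,  15.8,  32. ]))
(634, 262, [11.5, 30.8], array([421.6, 349.4,  32. ]))
(555, 313, [29.8, 39.4], array([506.1, 352.7,  32. ]))
[614 16.3 130 190.6] :: 11.5 -12.9 15.0 8.0; 9.6 -14.3 15.0 8.0; 7.5 -15.5 15.0 8.0; 5.3 -16.4 15.0 8.0; 2.9 -17.0 15.0 8.0
[614 16.3 31 190.6] :: -0.0 0.0 33.0 -0.0; -0.0 0.0 33.0 -0.0; -0.0 0.0 33.0 -0.0
```

View pics/w3.png

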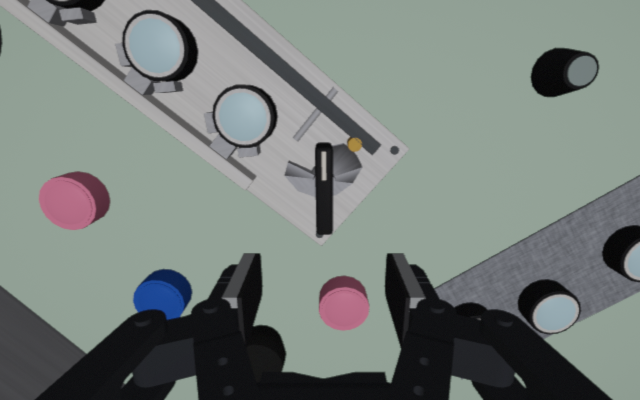

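```bash
python3 - <<'E'
from h import *
plan((645,-149,110,190.6),(645,-149,29,190.6))
E
```

```text
[645 -149 110 190.6] :: 23.6 -27.6 13.6 5.7; 20.7 -29.8 13.6 5.7; 17.7 -31.7 13.6 5.7; 14.4 -33.3 13.6 5.7; 11.0 -34.6 13.6 5.7; 7.6 -35.5 13.6 5.7; 4.0 -36.1 13.6 5.7
[645 -149 29 190.6] :: -0.0 0.0 40.5 -0.0; -0.0 0.0 40.5 -0.0
```

>>> play_rows(
  motion="24 -28 13 5.7 -0.7; 21 -30 13 5.7 -0.7; 18 -32 13 5.7 -0.7; 14 -33 13 5.7 -0.7; 11 -34.5 13 5.7 -0.7; 7.5 -35.5 13 5.7 -0.7; 4 -36 13 5.7 -0.7; 0 0 0 0 -0.7",
)

```text
clock: 8.95
tool_pos: [640.8, -156.1, 106.4]
ee_rot: [-0.001, -0.087, 0.996, -0.001]
wrist_force: [0.5, 0.6, 0.2]
opening: 0.849
```

```bash
python3 - <<'E'
from h import *
o=get_obs(); print(o["tool_pos"],tyaw(o)%360)
f=grab_frame("wrist");C=cam("wrist",o)
for g in glass(C,f): print(g)
r=outline_of("tray","wrist")
for x in r[:1]: print(x["confidence"],x["extent"],rect(x["mask"],C,10))
plan((645,-149,29,190.6),step=30)
E
```

```text
[ 640.78992952 -156.05411714  106.39834451] 190.0212114371602
(469, 228, [55.2, 64.5], array([629.4, -65.6,  32. ]))
(606, 227, [52.2, 68.4], array([613.7,  17.6,  32. ]))
(332, 230, [57.2, 61.8], array([ 645. , -148.8,   32. ]))
0.96 [0.0, 0.6, 169.4, 156.3] ((585.4325561523438, -319.4906005859375), (89.54397583007812, 108.30054473876953), 8.12116813659668)
[645 -149 29 190.6] :: -1.1 0.4 26.2 -0.1; -1.1 0.4 26.2 -0.1; -1.1 0.4 26.2 -0.1
```

>>> play_rows(
  motion="-3 1 20 -0.1 -0.7; 0 0 25 0 -0.7; 0 0 25 0 -0.7; 0 0 7 0 -0.7; 0 0 0 0 -0.7",
)

```text
clock: 9.68
tool_pos: [644.7, -147.6, 30.7]
ee_rot: [-0.0, -0.093, 0.996, 0.0]
wrist_force: [1.2, -0.3, 0.3]
opening: 0.847
```

```bash
python3 - <<'E'
from h import *
o=get_obs(); print(o["clock"],o["tool_pos"],tyaw(o)%360,o["wrist_force"])
E
```

```text
9.675 [ 644.68752309 -147.55326033   30.71362412] 190.7212626692107 [ 1.20394788 -0.28375119  0.32955057]
```

>>> play_rows(
  motion="0 -1 1.5 0 -0.7; 0 0 0 0 1; 0 0 0 0 1; 0 0 0 0 1; 0 0 0 0 1; 4 0 0 0 1; 0 0 -20 0 1; 0 0 -40 0 1",
  force=45,
)

```text
clock: 10.68
tool_pos: [638.7, -149.8, 88.5]
ee_rot: [-0.003, -0.093, 0.996, 0.001]
wrist_force: [0.7, 0.4, -1.1]
opening: 0.59
```

>>> play_rows(
  motion="0 0 -30 0 1; 0 0 0 0 1; 0 0 0 0 1",
)

```text
clock: 11.05
tool_pos: [640.1, -150.0, 118.9]
ee_rot: [-0.001, -0.093, 0.996, 0.0]
wrist_force: [-0.9, -0.6, -3.0]
opening: 0.592
```

```bash
python3 - <<'E'
from h import *
o=get_obs(); print(o["clock"],o["tool_pos"],tyaw(o)%360,o["wrist_force"],o["opening"])
c,s=np.cos(np.radians(8.3)),np.sin(np.radians(8.3))
for k in(80,0,-80): print(k,503+k*c,-345+k*s)
plan((503+80*c,-345+80*s,115,188.3),(503+80*c,-345+80*s,27,188.3))
E
```

```text
11.05 [ 640.09584172 -149.9648923   118.88042661] 190.65850051158188 [-0.91788496 -0.59983919 -2.95298136] 0.5917631953606698
80 582.1620631255175 -333.4515039199221
0 503.0 -345.0
-80 423.83793687448247 -356.5484960800779
[np.float64(582.1620631255175) np.float64(-333.4515039199221) 115 188.3] :: 18.2 -33.9 0.8 0.5; 17.9 -34.1 0.8 0.5; 17.6 -34.2 0.8 0.5; 17.3 -34.4 0.8 0.5; 17.0 -34.5 0.8 0.5
[np.float64(582.1620631255175) np.float64(-333.4515039199221) 27 188.3] :: -0.0 0.0 44.0 -0.0; -0.0 0.0 44.0 -0.0
```

>>> play_rows(
  motion="18 -34 1 0.5 1; 18 -34 1 0.5 1; 18 -34 1 0.5 1; 17 -34 1 0.5 1; 17 -34.5 1 0.3 1; 0 0 0 0 1; 0 0 30 0 1; 0 0 30 0 1",
)

```text
clock: 12.05
tool_pos: [582.7, -331.4, 52.7]
ee_rot: [-0.001, -0.073, 0.997, 0.001]
wrist_force: [-0.5, 0.5, -1.2]
opening: 0.592
```

```bash
python3 - <<'E'
from h import *
o=get_obs(); grab_frame("wrist");C=cam("wrist",o); r=outline_of("tray","wrist")
for x in r[:1]: print(x["confidence"],x["extent"],rect(x["mask"],C,10))
o=get_obs(); print(o["clock"],o["tool_pos"],tyaw(o)%360,o["wrist_force"],o["opening"])
E
```

```text
0.94 [174.2, 1.3, 465.1, 321.9] ((543.081787109375, -338.34527587890625), (147.23707580566406, 125.7031478881836), 8.398194313049316)
12.15 [ 579.84158185 -329.69273209   49.22283438] 188.43314246838796 [-1.02568583  0.79231584 -0.98245482] 0.5891376004991613
```

>>> play_rows(
  motion="-1 -3 12 0 1; 0 0 9 0 1; 0 0 1 0 1; 0 0 0 0 1; 0 0 0 0 -0.4; 0 0 0 0 -0.4; 0 0 0 0 -0.4; 0 0 -10 0 -0.4",
)

```text
clock: 13.15
tool_pos: [583.8, -335.5, 42.4]
ee_rot: [-0.001, -0.073, 0.997, 0.0]
wrist_force: [-0.6, 0.5, -0.5]
opening: 0.703
```

>>> play_rows(
  motion="0 0 -35 0 -0.7; 0 0 -35 0 -0.7; 0 0 0 0 -0.7",
)

```text
clock: 13.52
tool_pos: [586.5, -337.4, 117.5]
ee_rot: [0.003, -0.073, 0.997, -0.002]
wrist_force: [0.8, -0.9, 0.4]
opening: 0.849
```

```bash
python3 - <<'E'
from h import *
o=get_obs(); f=grab_frame("wrist");C=cam("wrist",o)
for g in glass(C,f,29): print(g)
o=get_obs(); print(o["clock"],o["tool_pos"],tyaw(o)%360,o["wrist_force"],o["opening"])
plan((629.5,-66.8,100,190.6),(629.5,-66.8,29,190.6))
E
```

```text
(326, 209, [55.2, 58.8], array([ 584.1, -335.1,   29. ]))
13.575 [ 585.37677027 -336.57582852  115.18830136] 188.3552685392593 [ 0.15403132  0.09922025 -0.97784402] 0.8494942989272896
[629.5 -66.8 100 190.6] :: -11.8 37.2 2.2 -0.3; -12.0 37.1 2.2 -0.3; -12.3 37.1 2.2 -0.3; -12.5 37.0 2.2 -0.3; -12.7 36.9 2.2 -0.3; -12.9 36.9 2.2 -0.3; -13.1 36.8 2.2 -0.3
[629.5 -66.8 29 190.6] :: -0.0 0.0 35.5 -0.0; -0.0 0.0 35.5 -0.0
```

>>> play_rows(
  motion="-12 37 2 -0.3 -0.7; -12 37 2 -0.3 -0.7; -12 37 2 -0.3 -0.7; -12.5 37 2 -0.3 -0.7; -13 37 2 -0.3 -0.7; -13 37 2 -0.3 -0.7; -13 37 2 -0.3 -0.7; 0 0 20 0 -0.7",
)

```text
clock: 14.58
tool_pos: [630.2, -60.5, 78.7]
ee_rot: [0.001, -0.095, 0.996, 0.001]
wrist_force: [0.9, 0.6, -0.5]
opening: 0.853
```

>>> play_rows(
  motion="0 0 0 0 -0.7; 0 0 0 0 -0.7",
)

```text
clock: 14.82
tool_pos: [628.5, -68.1, 78.5]
ee_rot: [-0.001, -0.09, 0.996, -0.0]
wrist_force: [-0.2, -0.3, 0.6]
opening: 0.85
```

```bash
python3 - <<'E'
from h import *
o=get_obs(); f=grab_frame("wrist");C=cam("wrist",o); print(o["tool_pos"])
for g in glass(C,f,32): print(g)
plan((629.5,-66.8,29.5,190.6),step=30)
E
```

```text
[628.47126704 -68.14268911  78.50050504]
(325, 242, [65.2, 71.1], array([629.4, -66.3,  32. ]))
(482, 241, [62.5, 74.3], array([613.8,  17. ,  32. ]))
[629.5 -66.8 29.5 190.6] :: -0.4 0.6 24.7 -0.1; -0.4 0.6 24.7 -0.1
```

>>> play_rows(
  motion="-1 1 24 0 -0.7; 0 0 24 0 -0.7; 0 0 1 0 -0.7; 0 0 0 0 1; 0 0 0 0 1; 0 0 0 0 1; 0 0 0 0 1; 4 0 0 0 1",
)

```text
clock: 15.88
tool_pos: [628.3, -66.0, 31.8]
ee_rot: [0.003, -0.091, 0.996, -0.0]
wrist_force: [3.2, -0.7, 5.3]
opening: 0.589
```

>>> play_rows(
  motion="0 0 -20 0 1; 0 0 -35 0 1; 0 0 -35 0 1; 0 0 0 0 1",
)

```text
clock: 16.38
tool_pos: [628.0, -65.1, 123.9]
ee_rot: [0.003, -0.091, 0.996, 0.0]
wrist_force: [0.8, -0.4, -1.2]
opening: 0.59
```

>>> play_rows(
  motion="21.5 -31 0 0 1; 21.5 -31 0 0 1; 21.5 -31 0 0 1; 21.5 -31 0 0 1; 21.5 -31 0 0 1; 21.5 -31.5 0 0 1; 21 -31.5 0 0 1; 21 -31.5 0 2.3 1",
)

```text
clock: 17.38
tool_pos: [501.9, -342.0, 118.7]
ee_rot: [-0.001, -0.071, 0.997, 0.001]
wrist_force: [-0.7, -0.8, -1.2]
opening: 0.589
```

>>> play_rows(
  motion="0 0 20 0 1; 0 0 30 0 1; 0 0 20 0 1; 0 0 0 0 1",
)

```text
clock: 17.88
tool_pos: [501.8, -340.1, 47.2]
ee_rot: [-0.002, -0.072, 0.997, 0.002]
wrist_force: [-0.6, 0.6, -1.3]
opening: 0.588
```

```bash
python3 - <<'E'
from h import *
o=get_obs(); print(o["clock"],o["tool_pos"],tyaw(o)%360,o["opening"])
plan((503.5,-345,27,188.3),step=30)
E
```

```text
17.875 [ 501.77168528 -340.08596534   47.24871001] 188.23064125400433 0.5879386054007861
[503.5 -345 27 188.3] :: -1.0 -5.1 20.2 -0.1
```

>>> play_rows(
  motion="-1 -5 12 0 1; 0 0 6 0 1; 0 0 0 0 1; 0 0 0 0 -0.4; 0 0 0 0 -0.4; 0 0 0 0 -0.4; 0 0 -10 0 -0.4; 0 0 -25 0 -0.7",
)

```text
clock: 18.88
tool_pos: [504.0, -346.4, 66.7]
ee_rot: [-0.001, -0.071, 0.997, 0.001]
wrist_force: [0.2, -0.3, 0.4]
opening: 0.848
```

>>> play_rows(
  motion="0 0 -40 0 -0.7; 0 0 0 0 -0.7; 0 0 0 0 -0.7",
)

```text
clock: 19.25
tool_pos: [504.7, -346.8, 107.1]
ee_rot: [0.0, -0.071, 0.997, 0.0]
wrist_force: [0.6, 0.1, -0.7]
opening: 0.846
```

```bash
python3 - <<'E'
from h import *
o=get_obs(); f=grab_frame("wrist");C=cam("wrist",o)
for g in glass(C,f,29): print(g)
o=get_obs(); print(o["clock"],o["tool_pos"],tyaw(o)%360,o["opening"])
plan((613.9,16.1,85,190.6),step=48)
E
```

```text
(323, 217, [57.4, 61.3], array([ 503.3, -346.2,   29. ]))
(322, 327, [45.8, 54.7], array([ 584.8, -335.1,   29. ]))
19.3 [ 504.26907311 -346.49572296  106.27763181] 188.16821102087494 0.8500542106930746
[613.9 16.1 85 190.6] :: -20.0 42.9 2.7 -0.3; -20.2 42.8 2.7 -0.3; -20.5 42.7 2.7 -0.3; -20.7 42.6 2.7 -0.3; -20.9 42.5 2.7 -0.3; -21.1 42.4 2.7 -0.3; -21.4 42.3 2.7 -0.3; -21.6 42.1 2.7 -0.3
```

>>> play_rows(
  motion="-20 43 2 -0.3 -0.7; -20 43 2 -0.3 -0.7; -20.5 42.5 2 -0.3 -0.7; -20.5 42.5 3 -0.3 -0.7; -21 42.5 3 -0.3 -0.7; -21 42.5 3 -0.3 -0.7; -21.5 42 3 -0.3 -0.7; -21.5 42 3 -0.3 -0.7",
)

```text
clock: 20.3
tool_pos: [613.6, 16.7, 84.4]
ee_rot: [-0.001, -0.092, 0.996, -0.0]
wrist_force: [0.1, 0.0, -0.1]
opening: 0.849
```

>>> play_rows(
  motion="0 0 0 0 -0.7; 0 0 0 0 -0.7",
)

```text
clock: 20.55
tool_pos: [613.3, 14.7, 84.7]
ee_rot: [-0.001, -0.092, 0.996, -0.0]
wrist_force: [0.2, -0.9, -0.3]
opening: 0.85
```

```bash
python3 - <<'E'
from h import *
o=get_obs(); f=grab_frame("wrist");C=cam("wrist",o); print(o["tool_pos"],tyaw(o)%360)
for g in glass(C,f,32): print(g)
plan((613.9,16.1,29,190.6),step=30)
E
```

```text
[613.30156198  14.74678331  84.65546758] 190.57399686084653
(324, 237, [63.4, 68.9], array([613.7,  16.3,  32. ]))
[613.9 16.1 29 190.6] :: -0.5 1.1 28.0 -0.1; -0.5 1.1 28.0 -0.1
```

>>> play_rows(
  motion="-1 1.5 27 0 -0.7; 0 0 28 0 -0.7; 0 0 1.5 0 -0.7; 0 0 0 0 1; 0 0 0 0 1; 0 0 0 0 1; 0 0 0 0 1; 4 0 0 0 1",
)

```text
clock: 21.6
tool_pos: [612.9, 16.4, 30.8]
ee_rot: [0.002, -0.092, 0.996, 0.0]
wrist_force: [1.9, -0.9, 3.5]
opening: 0.592
```

>>> play_rows(
  motion="0 0 -20 0 1; 0 0 -35 0 1; 0 0 -35 0 1; 0 0 0 0 1; 25 -33 0 0 1; 25 -33 0 0 1; 25 -33 0 0 1; 25 -33 0 0 1",
)

```text
clock: 22.6
tool_pos: [535.3, -132.2, 118.4]
ee_rot: [-0.001, -0.092, 0.996, 0.001]
wrist_force: [0.9, -0.7, -1.1]
opening: 0.588
```

>>> play_rows(
  motion="25 -33 0 0 1; 25 -33 0 0 1; 25 -33 0 0 1; 25 -33 0 0 1; 25 -33 0 0 1; 26 -34 0 2.3 1; 0 0 0 0 1; 0 0 40 0 1",
)

```text
clock: 23.6
tool_pos: [427.2, -356.0, 81.0]
ee_rot: [0.003, -0.072, 0.997, -0.001]
wrist_force: [0.0, 0.5, -1.5]
opening: 0.591
```

>>> play_rows(
  motion="0 0 25 0 1; 0 0 0 0 1; 0 0 0 0 1",
)

```text
clock: 23.98
tool_pos: [425.7, -354.8, 55.0]
ee_rot: [0.0, -0.073, 0.997, -0.0]
wrist_force: [0.1, -0.5, -1.1]
opening: 0.591
```

```bash
python3 - <<'E'
from h import *
o=get_obs(); print(o["clock"],o["tool_pos"],tyaw(o)%360,o["opening"])
plan((424,-356.8,28,188.3),step=30)
E
```

```text
23.975 [ 425.65230237 -354.81051779   54.95776357] 188.31797399875398 0.5914656136226929
[424 -356.8 28 188.3] :: 1.9 -1.7 27.0 0.0
```

>>> play_rows(
  motion="2 -2 15 0 1; 0 0 11 0 1; 0 0 0.5 0 1; 0 0 0 0 -0.4; 0 0 0 0 -0.4; 0 0 0 0 -0.4; 0 0 -10 0 -0.4; 0 0 -25 0 -0.7",
)

```text
clock: 24.98
tool_pos: [422.5, -356.9, 62.8]
ee_rot: [-0.001, -0.072, 0.997, 0.001]
wrist_force: [0.4, 0.1, -0.2]
opening: 0.853
```

>>> play_rows(
  motion="0 0 -40 0 -0.7; 0 0 -40 0 -0.7; 0 0 0 0 -0.7; 0 0 0 0 -0.7",
)

```text
clock: 25.48
tool_pos: [423.1, -357.2, 142.9]
ee_rot: [0.0, -0.072, 0.997, 0.0]
wrist_force: [-0.6, 0.3, -0.1]
opening: 0.849
```

```bash
python3 - <<'E'
from h import *
o=get_obs(); f=grab_frame("wrist");C=cam("wrist",o)
for g in glass(C,f,29): print(g)
o=get_obs(); print(o["clock"],o["tool_pos"],tyaw(o)%360,o["opening"])
C=cam("top"); f=grab_frame("top")
for g in glass(C,f,27,40): print(g)
plan((470,310,200,190.6),step=50)
E
```

```text
(323, 199, [50.4, 52.8], array([ 421.1, -356.4,   29. ]))
(321, 299, [41.1, 47.7], array([ 503.9, -346.1,   29. ]))
(321, 370, [13.7, 37.1], array([ 574.4, -336.2,   29. ]))
25.525 [ 422.67799995 -356.94391957  142.16279945] 188.2636784136932 0.8532087257039872
(217, 162, [12.2, 13.2], array([680.4, 364.8,  27. ]))
(227, 196, [13.7, 14.6], array([581. , 329.7,  27. ]))
(461, 196, [13.3, 14.8], array([ 584.3, -337. ,   27. ]))
(217, 223, [14.1, 14.4], array([504.7, 355.7,  27. ]))
(466, 224, [13.5, 14.8], array([ 503.4, -347.6,   27. ]))
(214, 258, [14.2, 15.2], array([406.7, 357.2,  27. ]))
[470 310 200 190.6] :: -10.2 46.7 -4.2 -0.2; -10.3 46.6 -4.2 -0.2; -10.5 46.6 -4.2 -0.2; -10.6 46.6 -4.2 -0.2; -10.7 46.5 -4.2 -0.2; -10.9 46.5 -4.2 -0.2; -11.0 46.5 -4.2 -0.2; -11.1 46.4 -4.2 -0.2; -11.3 46.4 -4.2 -0.2; -11.4 46.4 -4.2 -0.2; -11.6 46.3 -4.2 -0.2; -11.7 46.3 -4.2 -0.2; -11.8 46.3 -4.2 -0.2; -12.0 46.2 -4.2 -0.2
```

```bash
python3 - <<'E'
from h import *
plan((579,328,110,190.6),step=46)
E
```

```text
[579 328 110 190.6] :: -15.8 41.0 2.0 -0.1; -15.9 40.9 2.0 -0.1; -16.0 40.9 2.0 -0.1; -16.1 40.8 2.0 -0.1; -16.2 40.8 2.0 -0.1; -16.3 40.7 2.0 -0.1; -16.5 40.7 2.0 -0.1; -16.6 40.7 2.0 -0.1; -16.7 40.6 2.0 -0.1; -16.8 40.6 2.0 -0.1; -16.9 40.5 2.0 -0.1; -17.0 40.5 2.0 -0.1; -17.1 40.5 2.0 -0.1; -17.2 40.4 2.0 -0.1; -17.3 40.4 2.0 -0.1; -17.4 40.3 2.0 -0.1
```

>>> play_rows(
  motion="-16 41 2 -0.1 -0.7; -16 41 2 -0.1 -0.7; -16 41 2 -0.1 -0.7; -16 41 2 -0.1 -0.7; -16 41 2 -0.1 -0.7; -16.5 40.5 2 -0.2 -0.7; -16.5 40.5 2 -0.2 -0.7; -16.5 40.5 2 -0.2 -0.7",
)

```text
clock: 26.58
tool_pos: [501.5, -13.9, 125.6]
ee_rot: [-0.001, -0.082, 0.997, -0.0]
wrist_force: [0.4, 0.1, 0.2]
opening: 0.851
```

>>> play_rows(
  motion="-16.5 40.5 2 -0.2 -0.7; -17 40.5 2 -0.2 -0.7; -17 40.5 2 -0.2 -0.7; -17 40.5 2 -0.2 -0.7; -17 40.5 2 -0.2 -0.7; -17 40.5 2 -0.2 -0.7; -17.5 40.5 2 -0.2 -0.7; -17.5 40.5 2 -0.2 -0.7",
)

```text
clock: 27.58
tool_pos: [579.4, 328.5, 109.1]
ee_rot: [-0.001, -0.095, 0.995, -0.001]
wrist_force: [0.6, 0.5, 0.4]
opening: 0.85
```

>>> play_rows(
  motion="0 0 0 0 -0.7; 0 0 0 0 -0.7; 0 0 0 0 -0.7",
)

```text
clock: 27.95
tool_pos: [580.1, 325.6, 110.3]
ee_rot: [-0.0, -0.094, 0.996, -0.001]
wrist_force: [0.3, -0.5, 0.4]
opening: 0.848
```

```bash
python3 - <<'E'
from h import *
o=get_obs(); f=grab_frame("wrist");C=cam("wrist",o); print(o["clock"],o["tool_pos"],tyaw(o)%360)
G=glass(C,f,27)
for g in G: print(g)
save("w4",f)
b=min(G,key=lambda g:np.hypot(*(g[3][:2]-o["tool_pos"][:2])))[3]
plan((b[0],b[1],26,190.6),step=30)
E
```

```text
27.95 [580.1156492  325.6276926  110.34543073] 190.83448571421752
(399, 106, [64.7, 69.9], array([504.9, 356.7,  27. ]))
(328, 220, [55.6, 59.6], array([581.9, 329.9,  27. ]))
[np.float64(581.9) np.float64(329.9) 26 190.6] :: -0.8 1.2 28.2 0.1; -0.8 1.2 28.2 0.1; -0.8 1.2 28.2 0.1
```

View pics/w4.png

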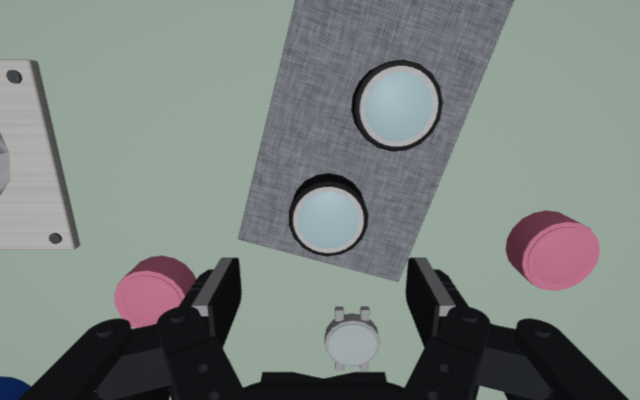

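>>> play_rows(
  motion="-2.5 4 28 0 -0.7; 0 0 28 0 -0.7; 0 0 28 0 -0.7; 0 0 1 0 -0.7; 0 0 0 0 1; 0 0 0 0 1; 0 0 0 0 1; 0 0 0 0 1",
)

```text
clock: 29.0
tool_pos: [582.8, 332.6, 27.8]
ee_rot: [0.001, -0.095, 0.995, 0.001]
wrist_force: [-0.5, -0.7, 6.6]
opening: 0.589
```

>>> play_rows(
  motion="0 0 -20 0 1; 0 0 -40 0 1; 0 0 -40 0 1; 0 0 0 0 1; 0 0 0 0 1",
)

```text
clock: 29.62
tool_pos: [581.1, 331.9, 125.7]
ee_rot: [-0.0, -0.096, 0.995, -0.0]
wrist_force: [0.2, -0.7, -1.7]
opening: 0.588
```

```bash
python3 - <<'E'
from h import *
o=get_obs(); f=grab_frame("wrist");C=cam("wrist",o); print(o["clock"],o["tool_pos"],tyaw(o)%360,o["opening"])
for g in glass(C,f,o["tool_pos"][2]+2,100): print(g)
plan((636.2,-151,115,190.64),step=46)
E
```

```text
29.625 [581.05701683 331.90774141 125.71456478] 190.96857115037744 0.5876711194292623
(384, 102, [60.7, 65.0], array([505. , 339.2, 127.7]))
[636.2 -151 115 190.64] :: 3.4 -44.0 0.9 0.0; 3.4 -44.0 0.9 0.0; 3.3 -44.0 0.9 0.0; 3.3 -44.0 0.9 0.0; 3.3 -44.0 0.9 0.0; 3.3 -44.0 0.9 0.0; 3.2 -44.0 0.9 0.0; 3.2 -44.0 0.9 0.0; 3.2 -44.0 0.9 0.0; 3.2 -44.1 0.9 0.0; 3.2 -44.1 0.9 0.0
```

>>> play_rows(
  motion="3 -44 0 0 1; 3 -44 0 0 1; 3 -44 0 0 1; 3 -44 0 0 1; 3 -44 0 0 1; 3.5 -44 0 0 1; 3.5 -44 0 0 1; 3.5 -44 0 0 1",
)

```text
clock: 30.68
tool_pos: [622.3, -19.7, 124.0]
ee_rot: [-0.002, -0.096, 0.995, 0.0]
wrist_force: [0.5, -0.2, -1.2]
opening: 0.586
```

>>> play_rows(
  motion="3.5 -44 0 0 1; 3 -44 0 0 1; 3 -44 0 0.2 1; 0 0 0 0 1; 0 0 30 0 1; 0 0 0 0 1; 0 0 0 0 1; 0 0 0 0 1",
)

```text
clock: 31.68
tool_pos: [640.0, -149.5, 97.0]
ee_rot: [0.001, -0.094, 0.996, -0.0]
wrist_force: [0.5, 0.1, -1.1]
opening: 0.591
```

```bash
python3 - <<'E'
from h import *
o=get_obs(); f=grab_frame("wrist");C=cam("wrist",o); print(o["clock"],o["tool_pos"],tyaw(o)%360,o["opening"],o["wrist_force"])
save("w5",f)
plan((636.2,-151,34,190.64),step=100)
E
```

```text
31.675 [ 639.97678442 -149.48164383   96.96423491] 190.7915152401665 0.5905071013545645 [ 0.49173266  0.09595581 -1.11779649]
[636.2 -151 34 190.64] :: 3.9 -0.7 62.9 0.1
```

View pics/w5.png

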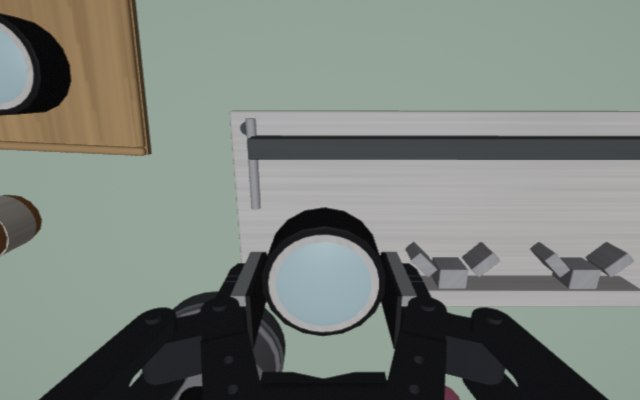

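>>> play_rows(
  motion="3.5 -0.7 20 0.1 1; 0 0 25 0 1; 0 0 14 0 1; 0 0 3.5 0 1; 0 0 0 0 1; 0 0 0 0 1",
)

```text
clock: 32.48
tool_pos: [636.4, -151.2, 33.6]
ee_rot: [0.0, -0.093, 0.996, -0.0]
wrist_force: [-0.3, 0.1, -1.4]
opening: 0.588
```

```bash
python3 - <<'E'
from h import *
o=get_obs(); f=grab_frame("wrist");C=cam("wrist",o); print(o["clock"],o["tool_pos"],tyaw(o)%360,o["opening"],o["wrist_force"])
for g in glass(C,f,32): print(g)
E
```

```text
32.475 [ 636.35045308 -151.15197804   33.63120778] 190.65843585444526 0.5884582052944894 [-0.32924714  0.09426383 -1.40377958]
```

Now lower the last bit and push.

>>> play_rows(
  motion="0 0 1 0 1; -3 0 0 0 1; -3 0 0 0 1; -2 0 0 0 1; -1.5 0 0 0 1; -1 0 0 0 1; 0 0 0 0 1",
)

```text
clock: 33.4
tool_pos: [646.2, -149.5, 32.8]
ee_rot: [-0.0, -0.093, 0.996, -0.0]
wrist_force: [-3.6, -0.4, 5.2]
opening: 0.593
```

>>> play_rows(
  motion="-1 0 0 0 1; -1 0 0 0 1; 0 0 0 0 1",
)

```text
clock: 33.78
tool_pos: [646.3, -149.5, 32.8]
ee_rot: [-0.002, -0.093, 0.996, 0.0]
wrist_force: [-8.5, -0.3, 10.1]
opening: 0.589
```

>>> play_rows(
  motion="-1 0 0 0 1; -1 0 0 0 1; 0 0 0 0 1; 2 0 -0.5 0 1; 1.5 0 0 0 1; 0 0 0 0 -0.5; 0 0 0 0 -0.5; 0 0 0 0 -0.5",
)

```text
clock: 34.78
tool_pos: [647.2, -148.6, 32.6]
ee_rot: [0.0, -0.093, 0.996, 0.0]
wrist_force: [-0.7, 0.8, -0.6]
opening: 0.752
```

>>> play_rows(
  motion="0 0 -15 0 -0.6; 0 0 -35 0 -0.7; 0 0 -30 0 -0.7; 0 0 0 0 -0.7; 0 0 0 0 -0.7",
)

```text
clock: 35.4
tool_pos: [646.6, -148.9, 112.8]
ee_rot: [0.0, -0.093, 0.996, 0.0]
wrist_force: [-0.2, -0.3, -0.3]
opening: 0.851
```

```bash
python3 - <<'E'
from h import *
o=get_obs(); f=grab_frame("wrist");C=cam("wrist",o); print(o["clock"],o["tool_pos"],tyaw(o)%360,o["opening"],o["wrist_force"])
for g in glass(C,f,32): print(g)
C=cam("top"); f=grab_frame("top")
for g in glass(C,f,27,40): print(g[3])
plan((501,353,110,190.6),step=46)
E
```

```text
35.4 [ 646.59705095 -148.88832565  112.84743363] 190.66453718573572 0.850726257682805 [-0.18298441 -0.27790884 -0.34774332]
(21, 56, [48.9, 79.2], array([ 583.7, -328.9,   32. ]))
(322, 215, [56.8, 60.6], array([ 644.9, -148.9,   32. ]))
[680.1 364.3  27. ]
[ 644.3 -150.7   27. ]
[ 584.2 -337.4   27. ]
[504.9 355.4  27. ]
[ 503.3 -348.    27. ]
[ 420.5 -358.    27. ]
[407.1 357.3  27. ]
[501 353 110 190.6] :: 4.1 43.3 0.1 0.0; 4.1 43.3 0.1 0.0; 4.1 43.3 0.1 0.0; 4.1 43.3 0.1 0.0; 4.2 43.3 0.1 0.0; 4.2 43.3 0.1 0.0; 4.2 43.3 0.1 0.0; 4.2 43.3 0.1 0.0; 4.2 43.3 0.1 0.0; 4.2 43.3 0.1 0.0; 4.2 43.3 0.1 0.0; 4.2 43.3 0.1 0.0
```

>>> play_rows(
  motion="4 43 0 0 -0.7; 4 43 0 0 -0.7; 4 43 0 0 -0.7; 4 43.5 0 0 -0.7; 4 43.5 0 0 -0.7; 4 43.5 0 0 -0.7; 4 43.5 0 0 -0.7; 4 43.5 0 0 -0.7",
)

```text
clock: 36.5
tool_pos: [550.1, 186.6, 111.8]
ee_rot: [-0.001, -0.093, 0.996, -0.0]
wrist_force: [-0.6, 0.6, 1.0]
opening: 0.856
```

>>> play_rows(
  motion="4.5 43.5 0 0 -0.7; 4.5 43.5 0 0 -0.7; 4.5 43.5 0 0 -0.7; 4.5 43.5 0 0 -0.7; 0 0 0 0 -0.7; 0 0 0 0 -0.7; 0 0 0 0 -0.7",
)

```text
clock: 37.38
tool_pos: [502.1, 351.3, 112.4]
ee_rot: [-0.0, -0.092, 0.996, -0.001]
wrist_force: [-0.8, -0.9, -0.6]
opening: 0.847
```

```bash
python3 - <<'E'
from h import *
o=get_obs(); f=grab_frame("wrist");C=cam("wrist",o); print(o["clock"],o["tool_pos"],tyaw(o)%360)
G=glass(C,f,27)
for g in G: print(g)
b=min(G,key=lambda g:np.hypot(*(g[3][:2]-o["tool_pos"][:2])))[3]
plan((b[0],b[1],26,190.6),step=100)
E
```

```text
37.375 [502.09880613 351.2732527  112.36185236] 190.51586442992138
(364, 62, [67.6, 73.4], array([407.2, 358. ,  27. ]))
(329, 221, [54.9, 58.7], array([505.5, 356.5,  27. ]))
[np.float64(505.5) np.float64(356.5) 26 190.6] :: -4.3 4.3 86.5 -0.1
```

>>> play_rows(
  motion="-4.5 4.5 28 0 -0.7; 0 0 28 0 -0.7; 0 0 28 0 -0.7; 0 0 2 0 -0.7; 0 0 0 0 1; 0 0 0 0 1; 0 0 0 0 1; 0 0 0 0 1",
)

```text
clock: 38.42
tool_pos: [506.0, 359.0, 28.5]
ee_rot: [0.001, -0.093, 0.996, 0.001]
wrist_force: [-0.4, 0.3, 6.2]
opening: 0.588
```

>>> play_rows(
  motion="0 0 -20 0 1; 0 0 -40 0 1; 0 0 -40 0 1; 0 0 0 0 1; 0 0 0 0 1",
)

```text
clock: 39.05
tool_pos: [504.4, 358.2, 126.7]
ee_rot: [-0.0, -0.093, 0.996, -0.0]
wrist_force: [-0.4, -0.1, -2.5]
opening: 0.591
```

>>> play_rows(
  motion="-3.5 -44 0 0 1; -3.5 -44 0 0 1; -3.5 -44 0 0 1; -3.5 -44 0 0 1; -3.5 -44 0 0 1; -3.5 -44 0 0 1; -3.5 -44 0 0 1; -3.5 -44 0 0 1",
)

```text
clock: 40.05
tool_pos: [596.5, 16.3, 125.0]
ee_rot: [-0.002, -0.093, 0.996, 0.0]
wrist_force: [0.5, -0.1, -1.2]
opening: 0.586
```

>>> play_rows(
  motion="-3.5 -44 0 0 1; -3 -43 0 0 1; 0 0 0 0 1; 0 0 30 0 1; 0 0 15 0 1; 0 0 0 0 1; 0 0 0 0 1",
)

```text
clock: 40.92
tool_pos: [620.5, -66.2, 82.4]
ee_rot: [0.0, -0.093, 0.996, -0.0]
wrist_force: [-0.9, -0.6, -1.1]
opening: 0.59
```

```bash
python3 - <<'E'
from h import *
o=get_obs(); f=grab_frame("wrist");C=cam("wrist",o); print(o["clock"],o["tool_pos"],tyaw(o)%360,o["opening"],o["wrist_force"])
for g in glass(C,f,o["tool_pos"][2]-1): print(g)
plan((620.7,-68.5,34,190.64),step=100)
E
```

```text
40.925 [620.45791773 -66.21999776  82.38849617] 190.69211520484816 0.5901552941329881 [-0.89847992 -0.560464   -1.10988545]
(167, 251, [59.9, 71.5], array([ 616.5, -129.8,   81.4]))
[620.7 -68.5 34 190.64] :: 0.4 -2.1 48.8 0.0
```

>>> play_rows(
  motion="0.4 -2.2 20 0 1; 0 0 20 0 1; 0 0 7 0 1; 0 0 1.5 0 1; 0 0 0 0 1; 0 0 0 0 1",
)

```text
clock: 41.72
tool_pos: [619.6, -68.8, 33.5]
ee_rot: [-0.001, -0.093, 0.996, 0.0]
wrist_force: [-3.2, -0.0, 5.5]
opening: 0.589
```

>>> play_rows(
  motion="-3 0 0 0 1; -3 0 0 0 1; -2 0 0 0 1; -1.5 0 0 0 1; -1 0 0 0 1; -1 0 0 0 1; 0 0 0 0 1",
)

```text
clock: 42.6
tool_pos: [630.3, -67.1, 33.5]
ee_rot: [-0.001, -0.093, 0.996, 0.0]
wrist_force: [-6.2, -0.4, 7.6]
opening: 0.589
```

>>> play_rows(
  motion="-1 0 0 0 1; -1 0 0 0 1; -1 0 0 0 1; 0 0 0 0 1",
)

```text
clock: 43.1
tool_pos: [630.5, -67.1, 33.4]
ee_rot: [-0.004, -0.093, 0.996, 0.0]
wrist_force: [-14.2, -0.4, 14.2]
opening: 0.59
```

>>> play_rows(
  motion="2 0 -0.5 0 1; 2 0 0 0 1; 0 0 0 0 -0.5; 0 0 0 0 -0.5; 0 0 0 0 -0.5; 0 0 -15 0 -0.6; 0 0 -35 0 -0.7; 0 0 -30 0 -0.7",
)

```text
clock: 44.1
tool_pos: [631.0, -66.9, 116.1]
ee_rot: [0.001, -0.093, 0.996, -0.0]
wrist_force: [0.7, -0.4, 0.0]
opening: 0.848
```

>>> play_rows(
  motion="0 0 0 0 -0.7; 0 0 0 0 -0.7",
)

```text
clock: 44.35
tool_pos: [630.2, -66.8, 113.9]
ee_rot: [0.0, -0.093, 0.996, 0.0]
wrist_force: [-0.2, -0.9, -0.8]
opening: 0.852
```

```bash
python3 - <<'E'
from h import *
o=get_obs(); f=grab_frame("wrist");C=cam("wrist",o); print(o["clock"],o["tool_pos"],tyaw(o)%360,o["opening"])
for g in glass(C,f,32): print(g)
C=cam("top"); f=grab_frame("top")
for g in glass(C,f,27,40): print(g[3])
plan((405,353,112,190.6),step=46)
E
```

```text
44.35 [630.18629295 -66.77620492 113.86866598] 190.66147591712803 0.8515031637332328
(190, 216, [54.4, 62.5], array([ 644.9, -149.3,   32. ]))
(323, 216, [56.5, 60.2], array([629.3, -66.3,  32. ]))
[681.3 363.9  27. ]
[627.6 -60.2  27. ]
[ 583.9 -337.1   27. ]
[ 502.8 -347.8   27. ]
[ 421.  -357.9   27. ]
[406.8 357.1  27. ]
[405 353 112 190.6] :: 13.0 41.3 0.1 0.0; 13.0 41.3 0.1 0.0; 13.0 41.3 0.1 0.0; 13.0 41.3 0.1 0.0; 13.0 41.3 0.1 0.0; 13.0 41.3 0.1 0.0; 13.0 41.3 0.1 0.0; 13.0 41.3 0.1 0.0; 13.0 41.3 0.1 0.0; 13.0 41.3 0.1 0.0; 13.0 41.3 0.1 0.0
```

>>> play_rows(
  motion="13 41 0 0 -0.7; 13 41 0 0 -0.7; 13 41 0 0 -0.7; 13 41.5 0 0 -0.7; 13 41.5 0 0 -0.7; 13 41.5 0 0 -0.7; 13 41.5 0 0 -0.7; 13 41.5 0 0 -0.7",
)

```text
clock: 45.45
tool_pos: [465.7, 239.5, 112.9]
ee_rot: [-0.001, -0.093, 0.996, -0.0]
wrist_force: [-0.8, -0.1, -0.5]
opening: 0.851
```

>>> play_rows(
  motion="13 41.5 0 0 -0.7; 13 41.5 0 0 -0.7; 13 41.5 0 0 -0.7; 0 0 0 0 -0.7; 0 0 0 0 -0.7; 0 0 0 0 -0.7",
)

```text
clock: 46.2
tool_pos: [406.4, 352.3, 113.4]
ee_rot: [-0.0, -0.092, 0.996, -0.001]
wrist_force: [-0.9, 0.2, 0.5]
opening: 0.855
```

```bash
python3 - <<'E'
from h import *
o=get_obs(); f=grab_frame("wrist");C=cam("wrist",o); print(o["clock"],o["tool_pos"],tyaw(o)%360)
G=glass(C,f,27)
for g in G: print(g)
b=min(G,key=lambda g:np.hypot(*(g[3][:2]-o["tool_pos"][:2])))[3]
plan((b[0],b[1],26,190.6),step=100)
E
```

```text
46.2 [406.42594227 352.29315668 113.38951666] 190.5276488756282
(330, 218, [54.8, 59.0], array([407.9, 357.9,  27. ]))
[np.float64(407.9) np.float64(357.9) 26 190.6] :: -2.4 5.1 87.5 -0.1
```

>>> play_rows(
  motion="-2.5 5 28 0 -0.7; 0 0 28 0 -0.7; 0 0 28 0 -0.7; 0 0 3 0 -0.7; 0 0 0 0 1; 0 0 0 0 1; 0 0 0 0 1; 0 0 0 0 1",
)

```text
clock: 47.25
tool_pos: [408.1, 359.8, 28.2]
ee_rot: [0.001, -0.093, 0.996, 0.001]
wrist_force: [-0.0, -0.7, 6.1]
opening: 0.591
```

>>> play_rows(
  motion="0 0 -20 0 1; 0 0 -40 0 1; 0 0 -40 0 1; 0 0 0 0 1; 0 0 0 0 1",
)

```text
clock: 47.88
tool_pos: [406.6, 358.7, 126.0]
ee_rot: [-0.001, -0.093, 0.996, -0.0]
wrist_force: [-0.6, 0.1, -1.6]
opening: 0.587
```

>>> play_rows(
  motion="-14.5 -41.5 0 0 1; -14.5 -41.5 0 0 1; -14.5 -41.5 0 0 1; -14.5 -41.5 0 0 1; -14.5 -41.5 0 0 1; -14.5 -41.5 0 0 1; -14.5 -41.5 0 0 1; -14.5 -42 0 0 1",
)

```text
clock: 48.88
tool_pos: [581.9, 52.6, 124.6]
ee_rot: [-0.002, -0.093, 0.996, -0.0]
wrist_force: [1.1, 0.4, -1.6]
opening: 0.59
```

>>> play_rows(
  motion="-14.5 -42 0 0 1; 0 0 0 0 1; 0 0 20 0 1; 0 0 20 0 1; 0 0 0 0 1; 0 0 0 0 1",
)

```text
clock: 49.62
tool_pos: [604.6, 16.0, 86.6]
ee_rot: [-0.0, -0.093, 0.996, 0.0]
wrist_force: [-0.1, -0.1, -0.7]
opening: 0.588
```

```bash
python3 - <<'E'
from h import *
o=get_obs(); print(o["clock"],o["tool_pos"],tyaw(o)%360,o["opening"],o["wrist_force"])
plan((605.1,14.4,34,190.64),step=100)
E
```

```text
49.625 [604.56495366  15.99870393  86.57149748] 190.72222291563924 0.588089831909767 [-0.11383871 -0.13236499 -0.6909233 ]
[605.1 14.4 34 190.64] :: -0.2 -1.7 52.6 0.1
```

>>> play_rows(
  motion="0 -1.7 20 0 1; 0 0 20 0 1; 0 0 11 0 1; 0 0 1.5 0 1; 0 0 0 0 1; 0 0 0 0 1",
)

```text
clock: 50.38
tool_pos: [605.2, 13.6, 34.4]
ee_rot: [0.0, -0.093, 0.996, -0.0]
wrist_force: [0.0, 1.5, -0.7]
opening: 0.586
```

>>> play_rows(
  motion="-3 0 0 0 1; -3 0 0 0 1; -2 0 0 0 1; -1.5 0 0 0 1; -1 0 0 0 1; -1 0 0 0 1; 0 0 0 0 1",
)

```text
clock: 51.25
tool_pos: [614.4, 15.5, 33.9]
ee_rot: [-0.002, -0.093, 0.996, 0.0]
wrist_force: [-5.6, -0.1, 2.9]
opening: 0.587
```

>>> play_rows(
  motion="-1 0 0 0 1; -1 0 0 0 1; 0 0 0 0 1",
)

```text
clock: 51.62
tool_pos: [614.5, 15.5, 33.6]
ee_rot: [-0.004, -0.093, 0.996, 0.0]
wrist_force: [-11.1, -1.3, 5.4]
opening: 0.591
```

>>> play_rows(
  motion="-1 0 0.5 0 1; 0 0 0 0 1; 2 0 -0.3 0 1; 2 0 0 0 1; 0 0 0 0 -0.5; 0 0 0 0 -0.5; 0 0 0 0 -0.5; 0 0 -15 0 -0.6",
)

```text
clock: 52.62
tool_pos: [614.6, 15.6, 48.7]
ee_rot: [-0.001, -0.093, 0.996, -0.0]
wrist_force: [-0.2, 0.6, 0.3]
opening: 0.799
```

>>> play_rows(
  motion="0 0 -35 0 -0.7; 0 0 -30 0 -0.7; 0 0 -30 0 -0.7; 40 0 -30 0 -0.7; 0 0 0 0 -0.7; 0 0 0 0 -0.7; 0 0 0 0 -0.7",
)

```text
clock: 53.5
tool_pos: [576.2, 8.5, 173.4]
ee_rot: [-0.0, -0.093, 0.996, 0.0]
wrist_force: [-0.9, 0.4, -0.8]
opening: 0.851
```

```bash
python3 - <<'E'
from h import *
o=get_obs(); f=grab_frame("wrist");C=cam("wrist",o); print(o["clock"],o["tool_pos"],tyaw(o)%360,o["opening"])
for g in glass(C,f,32): print(g)
save("w6",f)
plan((598,101.5,130,230.5),step=30)
E
```

```text
53.5 [576.16281938   8.48245048 173.3994875 ] 190.6806752147659 0.8506200612012492
(120, 235, [39.4, 48.1], array([ 645.2, -149.6,   32. ]))
(222, 235, [41.2, 46.4], array([629.7, -66.7,  32. ]))
(323, 235, [41.9, 45.5], array([613.8,  16.1,  32. ]))
[598 101.5 130 230.5] :: -7.8 17.5 8.6 -8.0; -10.1 16.2 8.6 -8.0; -12.3 14.7 8.6 -8.0; -14.2 12.8 8.6 -8.0; -15.8 10.8 8.6 -8.0
```

View pics/w6.png

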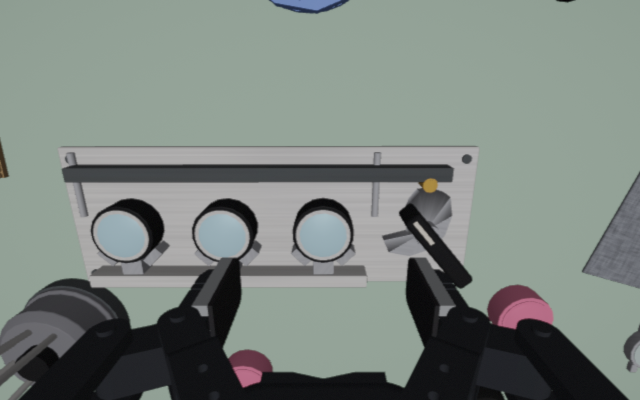

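>>> play_rows(
  motion="-8 17.5 8 -8 -0.7; -10 16 8 -8 -0.7; -12 14.5 8 -8 -0.7; -14 13 8 -8 -0.7; -16 11 8 -8 -0.7; 0 0 0 0 -0.7; 0 0 0 0 -0.7; 0 0 0 0 -0.7",
)

```text
clock: 54.55
tool_pos: [597.9, 99.8, 134.4]
ee_rot: [0.0, -0.427, 0.904, -0.0]
wrist_force: [-0.9, -0.5, -1.0]
opening: 0.849
```

```bash
python3 - <<'E'
from h import *
o=get_obs(); print(o["tool_pos"],tyaw(o)%360)
plan((598,101.5,55,230.5),step=30)
E
```

```text
[597.92998792  99.81656191 134.39353115] 230.49482761599376
[598 101.5 55 230.5] :: -0.4 0.3 26.5 -0.0; -0.4 0.3 26.5 -0.0; -0.4 0.3 26.5 -0.0
```

>>> play_rows(
  motion="-1 1 26 0 -0.7; 0 0 26 0 -0.7; 0 0 26 0 -0.7; 0 0 0 0 -0.7; 0 0 0 0 1; 0 0 0 0 1; 0 0 0 0 1; 0 0 0 0 1",
  force=60,
)

```text
clock: 55.55
tool_pos: [598.6, 102.4, 57.4]
ee_rot: [0.001, -0.428, 0.904, -0.0]
wrist_force: [-0.0, -1.2, 4.1]
opening: 0.155
```

>>> play_rows(
  motion="0 0 0 0 1; 0 0 0 0 1; 0 0 0 0 1; 0 0 0 8 1; 0 0 0 9 1; 0 0 0 9 1; 0 0 0 9 1; 0 0 0 9 1",
)

```text
clock: 56.55
tool_pos: [599.2, 101.1, 57.3]
ee_rot: [0.002, -0.055, 0.998, -0.001]
wrist_force: [0.7, -4.2, 4.7]
opening: 0.159
```

>>> play_rows(
  motion="0 0 0 9 1; 0 0 0 9 1; 0 0 0 9 1; 0 0 0 4 1; 0 0 0 0 1; 0 0 0 0 1",
)

```text
clock: 57.3
tool_pos: [599.1, 100.0, 57.3]
ee_rot: [0.002, 0.212, 0.977, -0.001]
wrist_force: [1.1, -4.8, 5.2]
opening: 0.151
```

```bash
python3 - <<'E'
from h import *
o=get_obs(); print(o["clock"],o["tool_pos"],tyaw(o)%360,o["opening"],o["moment"],o["wrist_force"])
E
```

```text
57.3 [599.05528815 100.01584651  57.32037613] 155.5593553176308 0.15135171821133414 [-0.98484038 -0.23730714 -0.02318183] [ 1.08667466 -4.75602072  5.18316682]
```

>>> play_rows(
  motion="0 0 0 0 -0.3; 0 0 0 0 -0.3; 0 0 0 0 -0.3; 0 0 0 0 -0.3; 0 0 -25 0 -0.3; 0 0 -40 0 -0.3; 0 0 -40 0 -0.3; 0 0 -40 0 -0.3",
)

```text
clock: 58.3
tool_pos: [597.3, 102.7, 202.4]
ee_rot: [-0.0, 0.211, 0.978, 0.0]
wrist_force: [0.1, 0.6, 0.2]
opening: 0.652
```

>>> play_rows(
  motion="0 -30 0 -9 -0.3; 0 -40 0 -9 -0.3; 0 -40 0 -9 -0.3; 0 0 0 -9 -0.3; 0 0 0 0 -0.3; 0 0 0 0 -0.3; 0 0 0 0 -0.3",
)

```text
clock: 59.18
tool_pos: [570.2, -2.3, 201.0]
ee_rot: [-0.0, -0.102, 0.995, 0.0]
wrist_force: [-0.7, -0.1, 0.0]
opening: 0.65
```

```bash
python3 - <<'E'
from h import *
o=get_obs(); f=grab_frame("wrist");C=cam("wrist",o); print(o["clock"],o["tool_pos"],tyaw(o)%360)
for g in glass(C,f,32): print(g)
save("w7",f)
for x in outline_of("jaw","wrist")[:1]: print(x["confidence"],rect(x["mask"],C,26))
f=grab_frame("top"); save("t7",f)
for g in glass(cam("top"),f,27,40): print(g[3])
E
```

```text
59.175 [570.22675861  -2.27639188 201.00003535] 191.66017698407205
(148, 228, [36.3, 43.5], array([ 645.1, -149.4,   32. ]))
(240, 230, [37.4, 42.0], array([629.6, -66.5,  32. ]))
(332, 231, [38.1, 41.1], array([614. ,  16.3,  32. ]))
0.79 ((593.4298095703125, -40.05499267578125), (24.983692169189453, 314.89007568359375), 10.493078231811523)
[680.9 363.9  27. ]
[ 645.2 -157.8   27. ]
[ 584.5 -336.5   27. ]
[ 503.5 -347.7   27. ]
[ 420.7 -358.2   27. ]
```

View pics/w7.png

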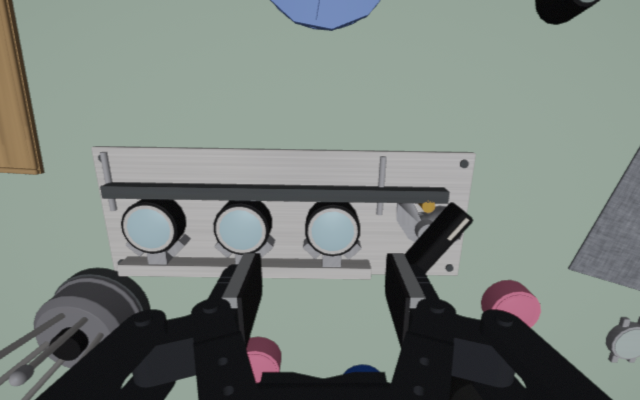

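View pics/t7.png

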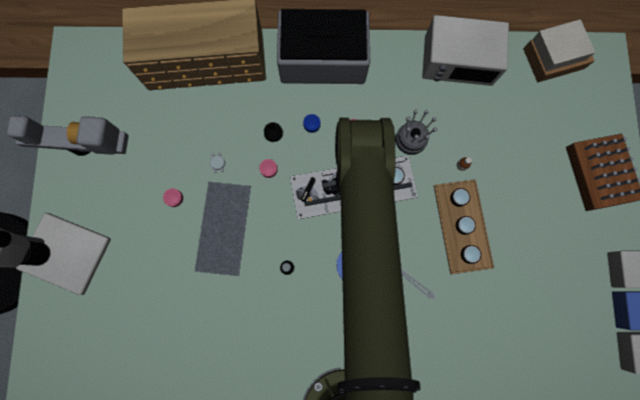

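```bash
python3 -c "from bench import *; print(job_done())"
```

```text
the job is handed in; nothing more can be done
None
```

The changeover is finished and handed in at about 59 s on the robot's clock.

- **Order of work:** I turned the cam knob to about 1.4 rad, which held the jaw off. The three finished lenses then went side by side into the tray. All three fresh lenses were pushed home in the nests, each until it stopped moving, at 8 to 14 N. Last, I turned the knob back to about 0.1 rad and the jaw dropped onto the lenses.
- **Fresh lenses:** the last wrist picture puts them within about 0.5 mm of where the clamped finished lenses were at the start.
- **Jaw:** its measured position along the pushing direction is back where it started with lenses clamped.
- **Tray and mat:** the last top view shows three lenses in the tray and an empty mat.
- **Other things on the bench:** those in view look where they were at the start. The arm hid one pink look-alike and part of the blue parts dish in the last top view.
- **Failed or disagreeing checks:** the top camera read two nest lenses 6 to 9 mm off, because the arm partly hid them. I relied on the wrist camera there.

I noticed no grip slip and no fresh lens knocked aside.

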